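Load a clean palette on the palette stand and latch it

TASK

Get the palette stand ready for the next painter: slide its latch fully back, then lift only the top palette off the nested stack, leaving the one beneath where it is, and lower it (do not drop it) over the stand's central shaft with the small pin in the palette's slot until it sits flat on the seat. Then slide the latch fully home over the palette's rim, and do not disturb the water pot or the ink bottle.

Things in the scene. Friction and masses are not known exactly. Their poses are not given: they have to be found in the camera images.
- stand: Fixed wooden palette stand. Origin: centre of its underside, z up. Round seat 164 mm across, top face at z 20 mm. Steel shaft on the centre line, 18 mm diameter, top at z 62 mm, last 6 mm tapering to 11 mm. On its +y side a latch tower 40 mm wide in x, y 89 to 163 mm, 66 mm high. Turned up to 0.4 rad either way.
- pin_tip (a point): Top of the stand's steel anti-rotation pin: 10 mm diameter, 60 mm along the stand's own -x from the shaft, rising 14 mm above the seat, last 3 mm tapering to 6 mm.
- latch (a joint): Sliding latch on the tower, m: 0 = shut (tongue over the seated palette's rim), 0.026 = fully back (stop). Opens along the stand's +y, needs about 3 N, stays where left; if not back it blocks the palette. Aluminium tongue 30 mm wide, z 67 to 77 mm in the stand's frame; shut it spans y 70 to 130 mm.
- latch_grip (a point): Middle of the top edge of the latch's upright thumb bar, which stands on the tongue: 40 mm along the stand's x, 14 mm thick along its y, 30 mm high (z 77 to 107 mm in the stand's frame). Shut, it is at y = 108 mm in the stand's frame.
- top_palette: Upper of two identical white round nested palettes, 160 mm across, 44 mm high, 0.2 to 0.4 kg. Origin: centre of underside, z up. Floor 10 mm thick, outer wall 5 mm. Central square hub 34 x 34 mm, flats square to palette x and y, top at z 34 mm: grip it across flats. A 21 mm bore goes through hub and floor. Seated, its origin is 20 mm above the stand's and their x axes point the same way.
- slot (a point): Centre of the top palette's pin slot, at the floor's top face, 60 mm along the palette's own -x: right through the floor, 16 mm long radially, 13.5 mm wide. Eight low dividing walls, 13 mm high, stand on the floor from 61 mm radius to the outer wall, evenly spaced, the slot midway between two.
- under_palette: Lower palette, same shape, other yaw, loose on a fixed cork board 10 mm thick, 200 mm square. The top palette's outer wall rests on its rim; its origin is 36 mm below the top one's. The top one's floor reaches 8 mm into it with about 3 mm play all round.
- water_pot: Clear plastic water pot, 84 mm across, 85 mm high, loose, beyond the work; origin at the centre of its underside.
- ink_bottle: Brown glass ink bottle, black cap, 52 mm across, 110 mm high, loose, beyond the work; origin at the centre of its underside.

How it is judged (in metres and radians):
On the way, in this order (a step that is already met when the one before it is completed fails the run):
1. the latch is slid fully back (past 22 mm) (value of joint latch above 0.022 m), for 0.2 s.
2. the top palette is lifted clear of the one beneath, which stays put (z of top_palette in the frame of under_palette above 0.056 m and distance of under_palette from where it was at the start of the episode below 0.015 m), for 0.2 s.
3. the palette sits flat on the seat over shaft and pin, the latch still back (z of top_palette in the frame of stand between 0.0175 and 0.0225 m and horizontal distance between top_palette and stand below 0.0045 m and angle between the x axis of top_palette and the x axis of stand, either way round below 0.08 rad and angle between top_palette's own z axis and vertical below 0.03 rad and value of joint latch above 0.014 m), for 0.2 s.
At the end, for the whole second after the job is handed in: The former top palette rests on the stand: underside within 2.5 mm of the seat, centred within 4.5 mm, its x within 0.08 rad of the stand's x, tilt under 0.03 rad, at rest; latch shut to under 5 mm; the other palette level (0.05 rad) and within 20 mm of its start (z of top_palette in the frame of stand between 0.0175 and 0.0225 m and horizontal distance between top_palette and stand below 0.0045 m and angle between the x axis of top_palette and the x axis of stand, either way round below 0.08 rad and angle between top_palette's own z axis and vertical below 0.03 rad and value of joint latch below 0.005 m and linear speed of top_palette below 0.02 m/s and distance of under_palette from where it was at the start of the episode below 0.02 m and angle between under_palette's own z axis and vertical below 0.05 rad); the robot touches nothing.
It fails at once if the palette is dropped onto the stand (over 0.6 m/s in the last 50 mm) (horizontal distance between top_palette and stand below 0.03 m and z of top_palette in the frame of stand below 0.07 m and linear speed of top_palette above 0.6 m/s).
It fails at once if the lower palette is dragged up or shifted more than 20 mm (distance of under_palette from where it was at the start of the episode above 0.02 m).
It fails at once if the water pot or the ink bottle is moved more than 30 mm or tipped (distance of any of water_pot, ink_bottle from where it was at the start of the episode above 0.03 m or angle between any of water_pot, ink_bottle's own z axis and vertical above 0.4 rad).
It also fails if it takes over 72 s, if anything falls off the work surface, if the arm or the gripper's body presses on something with over 40 N, if the wrist force passes 120 N, or if a joint passes its speed limit or range.

ROBOT

A 6-joint arm with a two-finger parallel gripper is mounted at the origin on the work surface. World frame = base frame: x ahead of the robot, y to its left, z up, the work surface at z = 0. Lengths are in mm, angles in rad, forces in N, time in s.
With the tool pointing down it reaches from about 300 to 775 mm from the base axis. Payload 14.6 kg.
Tool frame: the origin (TCP) lies midway between the tips of the shut fingers; the grasp point (between the pads) lies 19 mm behind it; z points along the fingers, y is the line along which they close (so a half turn about z gives the same grasp; the last joint's range is limited). The gripper opens to 94 mm and grips with 3 to 60 N. Pads are 16 mm wide; open, the fingers measure 119 mm over their backs; the gripper's body (75 mm by 177 mm) begins 78 mm behind the grasp point.
Start: joints at [-1.369, 0.3, 1.521, -0, 1.321, -0.067], TCP at [146.059, -530.241, 205.446] pointing down, gripper open.
Joint ranges: [-3.03, 3.03], [-0.79, 2.21], [0.23, 2.52], [-1.04, 4.18], [0, 3.07], [-2.55, 2.55]. Speed limits (rad/s): [2.22, 2.22, 2.57, 3.14, 3.14, 3.14].

INTERFACE

Orientations are given as [roll, pitch, yaw] about the fixed x, y, z axes, in that order (R = Rz(yaw) Ry(pitch) Rx(roll)).
In Python, from cell import manip, camera gives the robot as it stands.
- The arm moves only by the tool move_arm, never from a script. Its arguments are lists of equal length, an entry for each row: "dp": the shift along the world's x, y, z in mm, a list of three; "rotation": the turn, a rotation vector about the world's x, y, z in rad, a list of three; "hand": the opening, from 0 (shut) to 1 (fully open). A call has 1 to 10 rows; each row shifts and turns the commanded pose from where the row before left it; what a row does not reach is not made up. A row lasts 1/8 s, in which the tool goes at most 62.5 mm and 10.7 degrees, less where a joint would pass 70% of its speed; a pose out of reach is approached as far as the arm can. A call with a gripper value outside its range is refused whole. The fingers move at their own pace and stop on an object; "newtons" is the grip in N (left out, the last holds). Time passes only in rows, so rows that do not move let the fingers close. It gives the time, the measured TCP pose, the force, the opening and the grip force at its end, in the units of the state.
- manip.read_state(): the state, without advancing time (a new reading comes with each control period).
- camera(name): name is "scene" or "top" or "wrist"; returns a dict with "image" (420x560x3 uint8, red, green, blue), "fx", "fy", "cx", "cy" (pixels), "R" (3x3) and "t" (3): a world point X has camera coordinates R X + t; the wrist camera has in their place "mount" (4x4, takes a point from camera to tool coordinates, whose origin is the TCP and whose axes are the flange's). Camera axes: x right, y down, z forward; pixel columns grow to the right and rows downward; lengths in mm; the calibration is good to about 2 mm. A picture is of the moment at which its call begins: read the wrist's pose just before it. There is no depth.
- manip.sign_off(): hands the job in; it is judged then, once.
The state is a dict: "clock": time; "joints": joint angles; "qd": joint speeds; "effort": joint torques, N m; "eef_pos": TCP position; "eef_rot": TCP orientation; "wrist_force": force on the tool from outside, world axes, zero at the start; "moment": the same for the moment, N m; "finger_gap": finger opening in mm; "finger_force": force on a finger pad.
Only numpy, scipy, OpenCV 4.12 (cv2) and the standard library are available. Lean on these libraries where they do the work, as an engineer would, in place of code of your own. Each camera call takes 0.05 s, during which the arm holds its last target. There are 200 camera calls.

## Working session

There is one attempt and no reset: what is moved stays moved. The work goes in short steps, Python scripts to look and compute and a tool call to move; the robot and the scene stay as the last step left them, time stands still between calls to the robot, and variables do not carry over. Pictures are saved under pics/ and viewed, at most 10 in all, crops included, and the job is handed in when it is done.

Besides the shell and the picture viewer there is one more tool, called by a JSON object that holds its "op" and its "data", one argument or row to a line. move_arm: Moves the arm, as the interface text tells. Its arguments: {"type":"object","properties":{"dp":{"type":"array","items":{"type":"array","items":{"type":"number"}}},"rotation":{"type":"array","items":{"type":"array","items":{"type":"number"}}},"hand":{"type":"array","items":{"type":"number"}},"newtons":{"type":"number"}},"required":["dp","rotation","hand"]}

```bash
ls; mkdir -p pics; cat > h.py <<'E'
import numpy as np, cv2
from cell import manip, camera
def ray(c,u,v):
    d=c["R"].T@np.array([(u-c["cx"])/c["fx"],(v-c["cy"])/c["fy"],1.]); o=-c["R"].T@c["t"]; return o,d
def onz(c,u,v,z):
    o,d=ray(c,u,v); return o+d*(z-o[2])/d[2]
def proj(c,X):
    p=c["R"]@np.array(X,float)+c["t"]; return np.array([c["fx"]*p[0]/p[2]+c["cx"],c["fy"]*p[1]/p[2]+c["cy"]])
def cam(n):
    from scipy.spatial.transform import Rotation as Ro
    s=manip.read_state() if n=="wrist" else None
    c=dict(camera(n))
    for k in("R","t"):
        if k in c:c[k]=np.array(c[k],float)
    if n=="wrist":
        T=np.eye(4);T[:3,:3]=Ro.from_euler("xyz",s["eef_rot"]).as_matrix();T[:3,3]=s["eef_pos"]
        M=np.linalg.inv(T@np.array(c["mount"]));c["R"]=M[:3,:3];c["t"]=M[:3,3]
    return c
def save(c,f): cv2.imwrite("pics/"+f,c["image"][:,:,::-1])
E
python3 - <<'E'
from h import *
a=cam("top");b=cam("scene")
im=np.hstack([a["image"],b["image"]]);cv2.imwrite("pics/a.png",cv2.resize(im[:,:,::-1],(800,300)))
save(a,"top.png");save(b,"scene.png")
for c in(a,b):print(c["fx"],c["cx"],c["cy"],c["R"].round(3).tolist(),(-c["R"].T@c["t"]).round())
print(manip.read_state())
E
```

```text
pics
545.622118800816 279.448618096406 212.71536093533 [[0.017, -1.0, -0.011], [-0.994, -0.016, -0.105], [0.105, 0.012, -0.994]] [ 455.   29. 1326.]
513.1637149419886 270.4586909393254 211.41527871883017 [[0.694, 0.72, 0.015], [0.556, -0.522, -0.647], [-0.458, 0.457, -0.762]] [1081. -458.  893.]
{'clock': 0.1, 'joints': array([-1.36861017e+00,  3.00419452e-01,  1.52151402e+00,  1.31838021e-05,
        1.32066719e+00, -6.65753783e-02]), 'qd': array([ 0.00026537, -0.00128464, -0.00271938,  0.00120543, -0.00072235,
        0.00262002]), 'effort': array([ 1.75032539e-03, -5.32638001e+01, -3.53281438e+01,  7.09602982e-02,
        2.34677747e-02, -6.29976080e-05]), 'eef_pos': array([ 146.01397771, -530.0305877 ,  204.9430184 ]), 'eef_rot': array([-3.14058773e+00, -7.98008801e-05,  2.68758228e-01]), 'wrist_force': array([0.08161449, 0.0606339 , 0.52907457]), 'moment': array([ 0.00016009, -0.03375542,  0.02862072]), 'finger_force': 0.0, 'finger_gap': 94.21663567148619}
```

View pics/top.png

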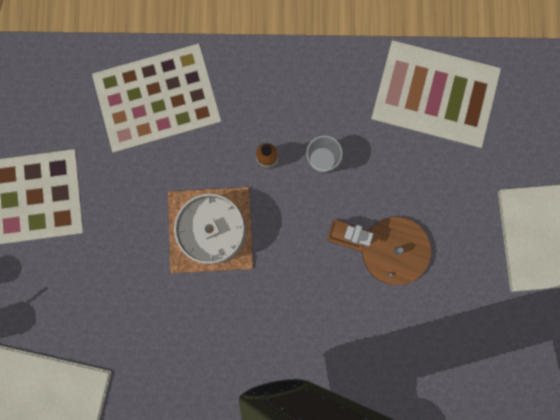

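View pics/scene.png

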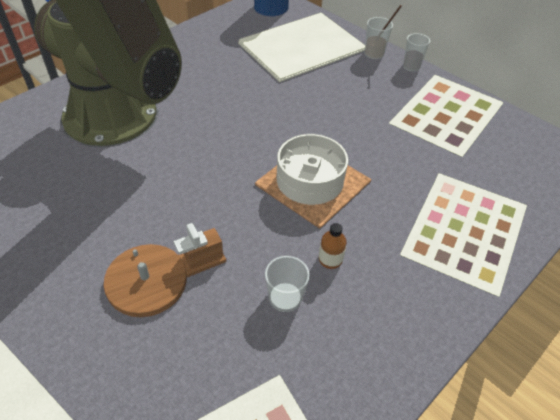

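The top view shows the stand disc at about (397,250), with its shaft near (400,250), pin at (391,275) and tower to the left at (350,235). The palette stack is at (210,229) on the cork board, with the bottle at (267,155) and the pot at (323,154). The scene view agrees, with the latch shut.

```bash
python3 - <<'E'
from h import *
a=cam("top");b=cam("scene")
def big(m):
    cs,_=cv2.findContours(m.astype(np.uint8)*255,cv2.RETR_EXTERNAL,cv2.CHAIN_APPROX_NONE);return max(cs,key=cv2.contourArea)
for n,c in(("top",a),("scene",b)):
    im=c["image"].astype(int);r,g,bl=im[...,0],im[...,1],im[...,2]
    w=(abs(r-bl)<30)&(r>120);m=np.zeros_like(w)
    if n=="top":m[185:275,165:255]=1
    else:m[130:215,265:355]=1
    e=cv2.fitEllipse(cv2.convexHull(big(w&m)));print(n,"palette ell",np.round(e[0],1),np.round(e[1],1),e[2], onz(c,*e[0],90).round(1))
    w=(r-bl>35);m=np.zeros_like(w)
    if n=="top":m[210:290,358:440]=1
    else:m[235:320,95:190]=1
    e=cv2.fitEllipse(cv2.convexHull(big(w&m)));print(n,"disc",np.round(e[0],1),np.round(e[1],1), onz(c,*e[0],20).round(1))
print("pin",onz(a,391,275,34),onz(b,135,253,34)," shaft top",onz(a,399.5,251,62),onz(b,143,265,62))
print("thumb",onz(a,357,235,107),onz(b,195,233,107))
print("bottle",onz(a,267,150,110),"pot",onz(a,324,153,85))
E
```

```text
top palette ell [208.7 228.2] [69.  70.2] 31.539838790893555 [547.4 204.2  90. ]
top disc [395.4 250.6] [66.6 71.3] [ 506.3 -233.1   20. ]
scene palette ell [309.5 149.8] [ 95.6 108.5] 173.26869201660156 [527.  217.1  90. ]
scene disc [146.9 278.7] [69.3 91.3] [ 514.5 -237.    20. ]
pin [ 448.41425932 -219.82870412   34.        ] [ 455.70379846 -222.19973731   34.        ]  shaft top [ 503.92681183 -234.25701762   62.        ] [ 510.62906088 -234.97619529   62.        ]
thumb [ 536.29441823 -130.40051639  107.        ] [ 548.43400553 -131.14160737  107.        ]
bottle [725.93215027  74.33646844 110.        ] pot [726.37475367 -56.68434818  85.        ]
```

{"op": "move_arm", "data": {
  "dp": [
    [36, 33, 12],
    [36, 33, 12],
    [36, 33, 12],
    [36, 33, 12],
    [36, 33, 12],
    [36, 33, 12],
    [36, 33, 12],
    [36, 33, 12],
    [36, 33, 12],
    [36, 33, 12]
  ],
  "rotation": [
    [0, 0, -0.05],
    [0, 0, -0.05],
    [0, 0, -0.05],
    [0, 0, -0.05],
    [0, 0, -0.05],
    [0, 0, -0.05],
    [0, 0, -0.05],
    [0, 0, -0.05],
    [0, 0, -0.05],
    [0, 0, -0.06]
  ],
  "hand": [1, 1, 1, 1, 1, 1, 1, 1, 1, 1]
}}

```text
clock: 1.45
eef_pos: [507.0, -198.9, 325.8]
eef_rot: [3.142, 0.0, -0.243]
wrist_force: [0.8, -1.1, 0.6]
finger_gap: 93.8
finger_force: 0.0
```

```bash
python3 - <<'E'
from h import *
c=cam("wrist");save(c,"w1.png");s=manip.read_state();print(s["eef_pos"],s["eef_rot"],s["joints"],c["fx"],np.array(c["mount"]).round(2))
for X in([507,-235,20],[534,-130,107]):print(proj(c,X))
E
```

```text
[ 510.05587655 -195.67367097  326.88680629] [-3.14055654e+00 -1.74347295e-03 -2.43535042e-01] [-4.34032015e-01  2.30160879e-01  1.33123705e+00  1.34753776e-03
  1.57867897e+00  1.38031009e+00] 368.79915926478816 [[   0.     -0.96   -0.29   84.  ]
 [   1.      0.      0.      1.09]
 [  -0.     -0.29    0.96 -179.07]
 [   0.      0.      0.      1.  ]]
[298.96220057 155.65089475]
[204.93378788 167.12313937]
```

View pics/w1.png

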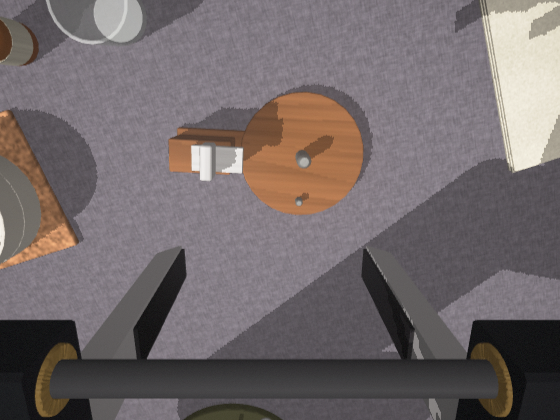

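The wrist view shows the shaft tip at about (304,162), the pin tip at (299,201), the disc at (304,153), and the thumb bar top at (205,160), about level with the stand's axis.

```bash
cat >> h.py <<'E'
def tri(obs):
    A=np.zeros((3,3));b=np.zeros(3)
    for c,u,v in obs:
        o,d=ray(c,u,v);d=d/np.linalg.norm(d);P=np.eye(3)-np.outer(d,d);A+=P;b+=P@o
    X=np.linalg.solve(A,b);return X,[float(np.hypot(*(proj(c,X)-[u,v])).round(1)) for c,u,v in obs]
E
python3 - <<'E'
from h import *
c=cam("wrist");s=manip.read_state();print(s["eef_pos"],s["eef_rot"])
im=c["image"].astype(int);r,g,b=im[...,0],im[...,1],im[...,2]
w=(r-b>40);m=np.zeros_like(w);m[85:225,246:375]=1;w&=m
w[:, :]=w
cs,_=cv2.findContours(w.astype(np.uint8),0,1);k=cv2.convexHull(max(cs,key=cv2.contourArea))
e=cv2.fitEllipse(k);print("disc",e,onz(c,*e[0],20))
# grey metal blobs
gm=(abs(r-b)<22)&(r>115)
m=np.zeros_like(gm);m[100:215,186:350]=1
n,l,st,ce=cv2.connectedComponentsWithStats((gm&m).astype(np.uint8))
for i in range(1,n):
    if st[i,4]>8:print(st[i],ce[i].round(1))
cr=im[85:225,160:375].astype(np.uint8)[:,:,::-1];cv2.imwrite("pics/w2.png",cv2.resize(cr,None,fx=3.6,fy=3.6,interpolation=cv2.INTER_NEAREST))
E
```

```text
[ 508.39109866 -197.53391259  326.00067564] [-3.14122658e+00 -9.80828320e-04 -2.39055215e-01]
disc ((304.3377990722656, 154.9736785888672), (121.2161636352539, 123.95869445800781), 51.42320251464844) [ 509.61103121 -238.66831085   20.        ]
[ 186  100   91   28 1286] [218.9 108.3]
[ 186  147  100   68 4177] [222.4 185.6]
[299 159  14  11 107] [305.8 163.5]
[321 197  29  18 220] [340.7 208.9]
[298 201   7   6  26] [301.2 204. ]
```

View pics/w2.png

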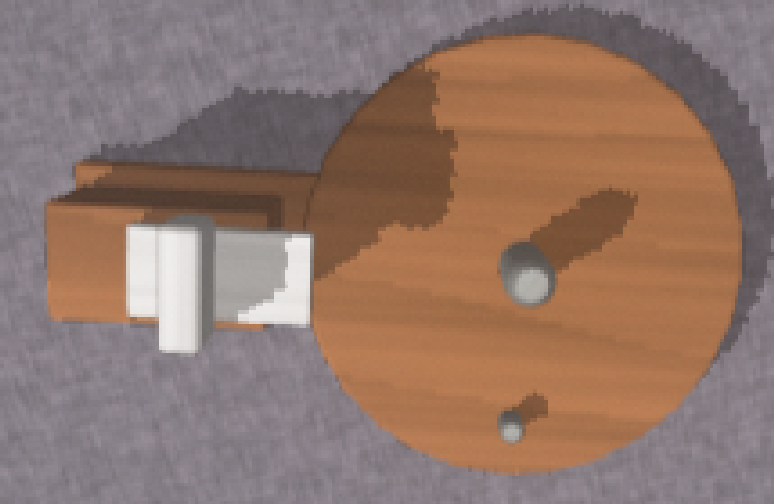

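The crop shows the shaft tip at (308.3,164.2), the pin tip at (302.5,205.3), and the thumb bar top centred near (210,164) in full-image pixels. Its ends are at about rows 146 and 183.

```bash
python3 - <<'E'
from h import *
c=cam("wrist");print(manip.read_state()["eef_pos"])
a=cam("top");b=cam("scene")
p={"shaft":((308.3,164.2),62,(400,251),(143,265)),"pin":((302.5,205.3),34,(391,275),(135.5,252.5)),"thumb":((210,164.2),107,(357,235),(195,233))}
R={}
for k,(w,z,t,s) in p.items():
    R[k]=onz(c,*w,z);print(k,R[k].round(1),"tri",tri([(c,*w),(a,*t),(b,*s)]))
print("disc",onz(c,304.34,154.97,20))
d=R["shaft"]-R["pin"];print("yaw pin",np.arctan2(d[1],d[0]),np.hypot(*d[:2]))
d=R["thumb"]-R["shaft"];print("yaw thumb",-np.arctan2(d[0],d[1]),np.hypot(*d[:2]))
e=onz(c,160+180/3.6,85+225/3.6,107)-onz(c,160+180/3.6,85+350/3.6,107);print(e)
E
```

```text
[ 507.05208254 -198.92002107  325.31401989]
shaft [ 503. -241.   62.] tri (array([ 504.21471854, -237.05776598,   56.46203   ]), [3.9, 0.2, 2.3])
pin [ 445.3 -223.3   34. ] tri (array([ 447.25171517, -221.02403126,   27.41452918]), [3.3, 0.5, 1.8])
thumb [ 537.1 -134.7  107. ] tri (array([ 537.55005341, -130.02180673,   94.77415711]), [2.7, 0.9, 2.4])
disc [ 508.0073219  -240.63550308   20.        ]
yaw pin -0.29751433350697926 60.31347556689394
yaw thumb -0.31039337260702643 111.65053354149727
[ 36.67069439 -10.86700952   0.        ]
```

{"op": "move_arm", "data": {
  "dp": [
    [8, 16, -30],
    [8, 16, -30],
    [8, 16, -30],
    [6, 18, -30],
    [0, 0, -30],
    [0, 0, -30],
    [0, 0, -30],
    [0, 0, -20],
    [0, 0, -12],
    [0, 0, 0]
  ],
  "rotation": [
    [0, 0, -0.02],
    [0, 0, -0.02],
    [0, 0, -0.02],
    [0, 0, 0],
    [0, 0, 0],
    [0, 0, 0],
    [0, 0, 0],
    [0, 0, 0],
    [0, 0, 0],
    [0, 0, 0]
  ],
  "hand": [1, 1, 1, 1, 0.8, 0.7, 0.6, 0.6, 0.6, 0.6],
  "newtons": 8
}}

```text
clock: 2.95
eef_pos: [535.5, -134.7, 83.1]
eef_rot: [3.142, 0.001, -0.302]
wrist_force: [0.1, 0.2, -0.5]
finger_gap: 56.6
finger_force: 0.0
```

```bash
python3 - <<'E'
from h import *
c=cam("wrist");s=manip.read_state();print(s["eef_pos"],s["eef_rot"],s["wrist_force"]);im=c["image"];save(c,"w3.png")
E
```

```text
[ 535.96428871 -134.7211014    83.82555833] [ 3.14156452e+00 -1.97215169e-04 -3.01714702e-01] [-0.51046996  0.34232255  0.78162725]
```

View pics/w3.png

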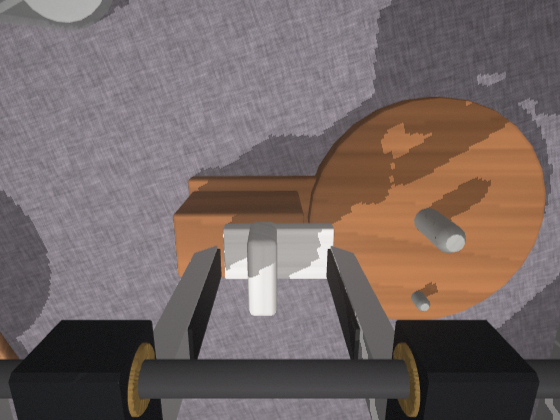

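The open fingers straddle the thumb bar, whose top centre is at (262,270) against a finger midline near column 274, so I shift about 5 mm toward +y. The shaft tip is at (455,243) and the pin tip at (424,306).

{"op": "move_arm", "data": {
  "dp": [
    [1.5, 5, 0],
    [0, 0, 0],
    [0, 0, 0],
    [0, 0, 0],
    [0, 0, 0],
    [0, 0, 0]
  ],
  "rotation": [
    [0, 0, 0],
    [0, 0, 0],
    [0, 0, 0],
    [0, 0, 0],
    [0, 0, 0],
    [0, 0, 0]
  ],
  "hand": [0.4, 0.2, 0.1, 0, 0, 0],
  "newtons": 8
}}

```text
clock: 3.75
eef_pos: [537.6, -129.3, 83.5]
eef_rot: [3.142, -0.0, -0.301]
wrist_force: [0.0, -0.8, 0.8]
finger_gap: 14.1
finger_force: 8.0
```

{"op": "move_arm", "data": {
  "dp": [
    [1.5, 4.8, 0],
    [1.5, 4.8, 0],
    [1.5, 4.8, 0],
    [1.5, 4.8, 0],
    [0.9, 2.9, 0],
    [0, 0, 0],
    [0, 0, 0]
  ],
  "rotation": [
    [0, 0, 0],
    [0, 0, 0],
    [0, 0, 0],
    [0, 0, 0],
    [0, 0, 0],
    [0, 0, 0],
    [0, 0, 0]
  ],
  "hand": [0, 0, 0, 0, 0, 0, 0]
}}

```text
clock: 4.62
eef_pos: [544.1, -108.1, 83.5]
eef_rot: [3.14, 0.0, -0.301]
wrist_force: [-5.8, -9.7, 2.9]
finger_gap: 14.3
finger_force: 8.0
```

{"op": "move_arm", "data": {
  "dp": [
    [0.6, 1.9, 0],
    [0, 0, 0],
    [0, 0, 0]
  ],
  "rotation": [
    [0, 0, 0],
    [0, 0, 0],
    [0, 0, 0]
  ],
  "hand": [0, 0, 0]
}}

```text
clock: 5.0
eef_pos: [544.5, -106.8, 83.5]
eef_rot: [3.139, 0.0, -0.302]
wrist_force: [-7.4, -14.1, 3.2]
finger_gap: 16.3
finger_force: 8.0
```

{"op": "move_arm", "data": {
  "dp": [
    [0, 0, 0],
    [0, 0, 0],
    [0, 0, 0],
    [0, 0, 25],
    [0, -10, 40],
    [0, -20, 40],
    [0, -20, 40],
    [0, 0, 0],
    [0, 0, 0]
  ],
  "rotation": [
    [0, 0, 0],
    [0, 0, 0],
    [0, 0, 0],
    [0, 0, 0],
    [0, 0, 0],
    [0, 0, 0],
    [0, 0, 0],
    [0, 0, 0],
    [0, 0, 0]
  ],
  "hand": [0.3, 0.5, 0.5, 0.5, 0.5, 0.5, 0.5, 0.5, 0.5]
}}

```text
clock: 6.12
eef_pos: [544.8, -154.8, 227.4]
eef_rot: [-3.141, 0.001, -0.301]
wrist_force: [-0.2, 0.2, -0.3]
finger_gap: 47.0
finger_force: 0.0
```

```bash
python3 - <<'E'
from h import *
c=cam("wrist");save(c,"w4.png");s=manip.read_state();print(s["eef_pos"],s["eef_rot"],s["wrist_force"])
np.savez("w4.npz",R=c["R"],t=c["t"])
E
```

```text
[ 544.67871719 -154.60421692  227.0569251 ] [-3.14136115e+00  2.13070851e-03 -3.00737797e-01] [ 0.05422564  0.13987178 -0.26385199]
```

View pics/w4.png

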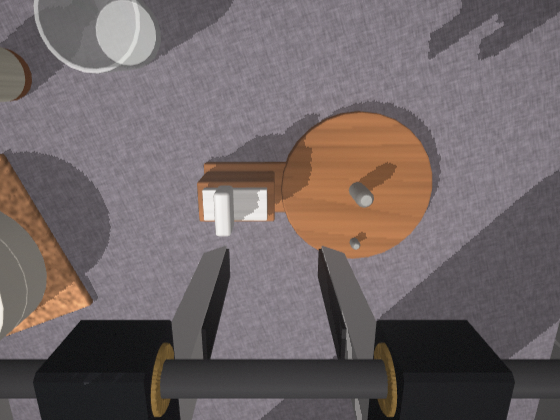

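Latch is back: the tongue spans columns 203–267 on the tower's 199–275, which fits about 26 mm open. The shaft tip is near (366,199) and the pin tip near (356,242).

```bash
python3 - <<'E'
from h import *
c=cam("wrist")
im=c["image"].astype(int);r,g,b=im[...,0],im[...,1],im[...,2]
gm=(abs(r-b)<25)&(r>125)
m=np.zeros_like(gm);m[165:255,320:390]=1
n,l,st,ce=cv2.connectedComponentsWithStats((gm&m).astype(np.uint8))
for i in range(1,n):
    if st[i,4]>8:print(st[i],ce[i].round(1))
w=(r-b>35);m=np.zeros_like(w);m[105:265,284:440]=1
cs,_=cv2.findContours((w&m).astype(np.uint8),0,1);e=cv2.fitEllipse(cv2.convexHull(max(cs,key=cv2.contourArea)));print(e,"disc",onz(c,*e[0],20))
for n,u,v,z in(("shaft",366,199.5,62),("pin",355.5,243,34),("bar",223.5,213,107)):print(n,onz(c,u,v,z).round(1))
k=dict(c)
from scipy.spatial.transform import Rotation as Ro
T=np.eye(4);T[:3,:3]=Ro.from_euler("xyz",[np.pi,0,-.3017]).as_matrix();T[:3,3]=[535.8,-134.7,83.6];M=np.linalg.inv(T@np.array(c["mount"]));k["R"]=M[:3,:3];k["t"]=M[:3,3]
for n,u,v,z in(("shaft",454.5,243,62),("pin",424,306,34),("bar",262,271,107)):print("w3",n,onz(k,u,v,z).round(1))
E
```

```text
[357 194  16  13 150] [364.4 200.2]
[351 243   9   6  36] [355.3 245.7]
[378 250  12   5  33] [385.2 252.8]
((356.307373046875, 184.31878662109375), (144.3822479248047, 154.30169677734375), 60.603580474853516) disc [ 511.07742067 -238.69449933   20.        ]
shaft [ 506.  -237.8   62. ]
pin [ 451.7 -220.5   34. ]
bar [ 545.8 -111.8  107. ]
w3 shaft [ 505.5 -237.6   62. ]
w3 pin [ 448.9 -220.1   34. ]
w3 bar [ 542.8 -132.6  107. ]
```

{"op": "move_arm", "data": {
  "dp": [
    [-6, 25, 15],
    [-6, 35, 15],
    [-6, 40, 15],
    [-7, 40, 15],
    [-7, 40, 10],
    [-7, 40, 0],
    [-7, 40, 0],
    [-7, 40, 0],
    [-7, 35, 0],
    [-5, 25, 0]
  ],
  "rotation": [
    [0, 0, 0.03],
    [0, 0, 0.03],
    [0, 0, 0.03],
    [0, 0, 0.03],
    [0, 0, 0.03],
    [0, 0, 0.03],
    [0, 0, 0.03],
    [0, 0, 0.03],
    [0, 0, 0.03],
    [0, 0, 0.03]
  ],
  "hand": [0.6, 0.7, 0.8, 0.8, 0.8, 0.8, 0.8, 0.8, 0.8, 0.8]
}}

```text
clock: 7.48
eef_pos: [479.2, 206.5, 297.4]
eef_rot: [3.141, 0.002, 0.001]
wrist_force: [-0.2, -0.6, 1.0]
finger_gap: 75.4
finger_force: 0.0
```

{"op": "move_arm", "data": {
  "dp": [
    [0, 0, 0],
    [0, 0, 0]
  ],
  "rotation": [
    [0, 0, 0],
    [0, 0, 0]
  ],
  "hand": [0.8, 0.8]
}}

```text
clock: 7.72
eef_pos: [480.0, 204.3, 297.9]
eef_rot: [3.141, 0.001, -0.002]
wrist_force: [0.4, -0.3, 1.1]
finger_gap: 75.1
finger_force: 0.0
```

```bash
python3 - <<'E'
from h import *
c=cam("wrist");save(c,"w5.png");s=manip.read_state();print(s["eef_pos"],s["eef_rot"],s["joints"]);np.savez("w5.npz",R=c["R"],t=c["t"])
u,v=proj(c,[547,204,90]).round().astype(int);print(u,v)
y0,x0=max(v-75,0),max(u-100,0);print(x0,y0)
cr=c["image"][y0:y0+150,x0:x0+200,::-1];cv2.imwrite("pics/w5c.png",cv2.resize(cr,None,fx=4,fy=4,interpolation=cv2.INTER_CUBIC))
E
```

```text
[480.13194869 204.0953862  298.04774569] [ 3.14125418e+00  6.33540364e-04 -2.14451914e-03] [ 3.31786748e-01  1.81802257e-01  1.45364629e+00 -1.12360458e-04
  1.50685359e+00  1.90473471e+00]
272 113
172 38
```

View pics/w5c.png

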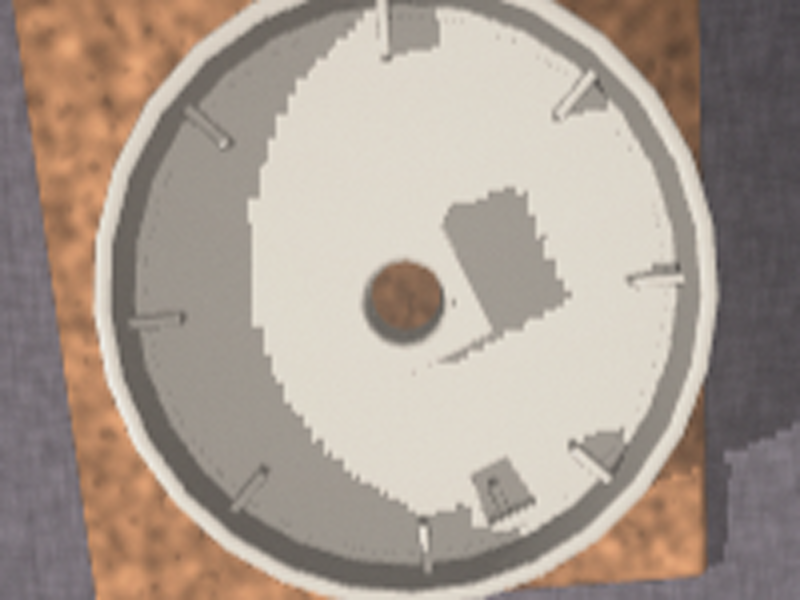

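The crop (4×, offset 172,38) shows the hub bore at full-image (272.8,113.3) and the pin slot at (297.8,160.5), so the palette's -x points down and right. The hub's shadow edge has the same direction.

```bash
python3 - <<'E'
from h import *
c=cam("wrist");a=cam("top")
im=c["image"].astype(int);r,g,b=im[...,0],im[...,1],im[...,2]
h=onz(c,272.8,113.3,80);s=onz(c,297.8,160.5,56);print("hub",h,"slot",s);d=h-s;print(np.hypot(*d[:2]),np.arctan2(d[1],d[0]))
print("top bore",onz(a,209.5,228.5,80))
w=(abs(r-b)<35)&(r>95);m=np.zeros_like(w);m[30:190,192:355]=1
cs,_=cv2.findContours(cv2.morphologyEx((w&m).astype(np.uint8),cv2.MORPH_OPEN,np.ones((3,3))),0,1);k=max(cs,key=cv2.contourArea)
e=cv2.fitEllipse(cv2.convexHull(k));print(e,"rim",onz(c,*e[0],90))
print(tri([(c,272.8,113.3),(a,209.5,228.5)]))
E
```

```text
hub [546.3312065  203.40675716  80.        ] slot [492.60567899 174.81908144  56.        ]
60.85792888805096 0.48900130568082434
top bore [547.49856182 203.77104092  80.        ]
((279.81585693359375, 117.75318145751953), (155.85931396484375, 187.77157592773438), 145.24362182617188) rim [542.35027652 196.24159634  90.        ]
(array([546.83176637, 203.19107423,  85.64090794]), [0.3, 0.1])
```

{"op": "move_arm", "data": {
  "dp": [
    [8, 0, -18],
    [8, 0, -18],
    [8, 0, -18],
    [8, 0, -18],
    [8, 0, -18],
    [8, 0, -18],
    [8, 0, -18],
    [8, 0, -18],
    [2, 0, -4],
    [0, 0, 0]
  ],
  "rotation": [
    [0, 0, 0.06],
    [0, 0, 0.06],
    [0, 0, 0.06],
    [0, 0, 0.06],
    [0, 0, 0.06],
    [0, 0, 0.06],
    [0, 0, 0.06],
    [0, 0, 0.07],
    [0, 0, 0],
    [0, 0, 0]
  ],
  "hand": [0.65, 0.65, 0.65, 0.65, 0.65, 0.65, 0.65, 0.65, 0.65, 0.65]
}}

```text
clock: 9.12
eef_pos: [546.2, 204.4, 150.7]
eef_rot: [3.142, -0.0, 0.487]
wrist_force: [0.5, 0.2, 0.4]
finger_gap: 61.1
finger_force: 0.0
```

```bash
python3 - <<'E'
from h import *
c=cam("wrist");save(c,"w6.png");s=manip.read_state();print(s["eef_pos"],s["eef_rot"])
im=c["image"].astype(int);r,g,b=im[...,0],im[...,1],im[...,2]
print(proj(c,[546.5,203.5,80]),proj(c,[493,175,56]))
w=(r-b>35).astype(np.uint8);n,l,st,ce=cv2.connectedComponentsWithStats(w)
for i in range(1,n):
    if 40<st[i,4]<6000:print(st[i],ce[i].round(1),onz(c,*ce[i],80).round(1))
cv2.imwrite("pics/w6c.png",cv2.resize(im[60:420,100:460,::-1].astype(np.uint8),(600,600)))
E
```

```text
[546.20152632 204.60126721 151.11265898] [ 3.14145686e+00 -7.05122111e-04  4.87157365e-01]
[274.07834057 218.07004298] [274.14351629 278.63034039]
[ 515   33   45   77 2765] [540.3  73.9] [711.7  98.7  80. ]
[479  46  26  61 345] [486.2  76.8] [694.1 128.2  80. ]
[ 503  295   57   64 2169] [536.7 327.2] [563.2 -21.1  80. ]
[404 343  28  74 919] [420.9 378.9] [479.7  31.2  80. ]
[116 344  29  73 900] [126.6 380.5] [365.  244.8  80. ]
```

View pics/w6c.png

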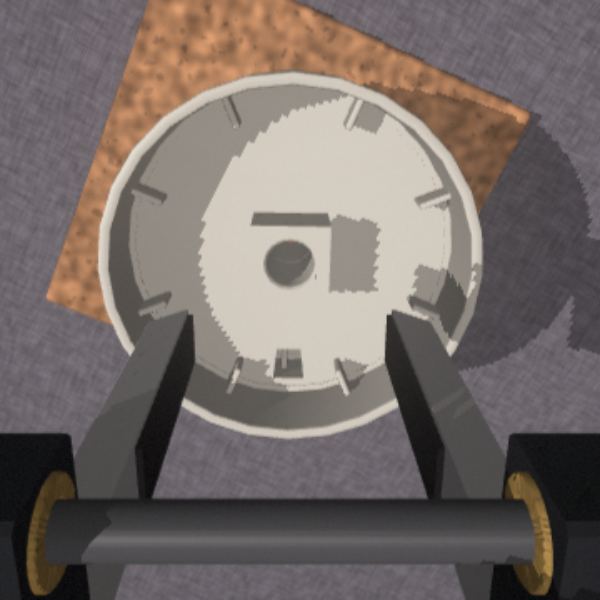

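The crop (×1/0.6, offset 100,60) shows the hub bore at (274,218), the slot at (273,278), and the fingertip midline at about column 274. The tool is centred over the hub and square to its flats, so I go straight down.

{"op": "move_arm", "data": {
  "dp": [
    [0.2, -0.8, -20],
    [0, 0, -20],
    [0, 0, -20],
    [0, 0, -15],
    [0, 0, -8],
    [0, 0, -4],
    [0, 0, -2],
    [0, 0, 0]
  ],
  "rotation": [
    [0, 0, 0.002],
    [0, 0, 0],
    [0, 0, 0],
    [0, 0, 0],
    [0, 0, 0],
    [0, 0, 0],
    [0, 0, 0],
    [0, 0, 0]
  ],
  "hand": [0.65, 0.65, 0.65, 0.65, 0.65, 0.65, 0.65, 0.65]
}}

```text
clock: 10.18
eef_pos: [546.4, 204.0, 61.8]
eef_rot: [3.142, -0.0, 0.491]
wrist_force: [-1.1, 0.9, -0.1]
finger_gap: 60.9
finger_force: 0.0
```

{"op": "move_arm", "data": {
  "dp": [
    [0, 0, -1.5],
    [0, 0, 0],
    [0, 0, 0],
    [0, 0, 0],
    [0, 0, 0],
    [0, 0, 0]
  ],
  "rotation": [
    [0, 0, 0],
    [0, 0, 0],
    [0, 0, 0],
    [0, 0, 0],
    [0, 0, 0],
    [0, 0, 0]
  ],
  "hand": [0.5, 0.45, 0.42, 0.3, 0.2, 0.2],
  "newtons": 30
}}

```text
clock: 10.92
eef_pos: [546.3, 204.0, 60.0]
eef_rot: [-3.142, -0.0, 0.491]
wrist_force: [-0.6, 0.6, 0.6]
finger_gap: 33.5
finger_force: 29.9
```

{"op": "move_arm", "data": {
  "dp": [
    [0, 0, 3],
    [0, 0, 4],
    [0, 0, 5],
    [0, 0, 10],
    [0, 0, 18],
    [0, 0, 20],
    [0, 0, 20],
    [0, 0, 20],
    [0, 0, 0],
    [0, 0, 0]
  ],
  "rotation": [
    [0, 0, 0],
    [0, 0, 0],
    [0, 0, 0],
    [0, 0, 0],
    [0, 0, 0],
    [0, 0, 0],
    [0, 0, 0],
    [0, 0, 0],
    [0, 0, 0],
    [0, 0, 0]
  ],
  "hand": [0.2, 0.2, 0.2, 0.2, 0.2, 0.2, 0.2, 0.2, 0.2, 0.2]
}}

```text
clock: 12.18
eef_pos: [546.0, 203.9, 159.6]
eef_rot: [-3.141, 0.0, 0.491]
wrist_force: [0.1, 0.3, -2.6]
finger_gap: 33.9
finger_force: 29.9
```

```bash
python3 - <<'E'
from h import *
c=cam("wrist");s=manip.read_state();print(s["eef_pos"],s["eef_rot"],s["wrist_force"],s["moment"])
b=cam("scene")["image"][90:230,230:390,::-1]
w=c["image"][60:420,100:460,::-1]
cv2.imwrite("pics/w7.png",np.hstack([cv2.resize(w,(400,400)),cv2.resize(b,(400,400))]))
E
```

```text
[545.95320672 203.82861572 159.26932819] [-3.14139303e+00  1.02651612e-03  4.90722378e-01] [ 0.06573437 -0.23301677 -2.96057005] [ 0.0132626   0.01308457 -0.02668969]
```

View pics/w7.png

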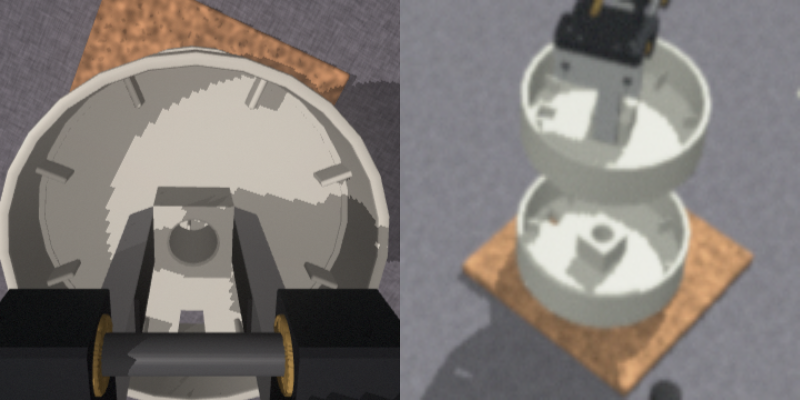

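The left panel shows the hub held between the fingers with the bore near full-image (273.7,277). The right panel shows the lower palette still in place on the board.

```bash
python3 - <<'E'
from h import *
from scipy.spatial.transform import Rotation as Ro
c=cam("wrist");s=manip.read_state()
R=Ro.from_euler("xyz",s["eef_rot"]).as_matrix()
h=onz(c,273.7,276.9,s["eef_pos"][2]+20);print("hub in tool",R.T@(h-s["eef_pos"]))
g=onz(c,190*.9+100,60+318*.9,s["eef_pos"][2]-4);print("slot in tool",R.T@(g-s["eef_pos"]))
# lateral check: stand items in tool frame at w3/w4
for P,y,o in(([535.8,-134.7,83.6],-.3017,{"shaft":(505.5,-237.6),"bar":(542.8,-132.6)}),([544.7,-154.7,227.2],-.301,{"shaft":(506,-237.8),"bar":(545.8,-111.8)})):
    for k,v in o.items():print(k,Ro.from_euler("xyz",[np.pi,0,y]).as_matrix().T@(np.array([*v,0])-np.array([*P[:2],0])))
E
```

```text
hub in tool [  0.54494138   0.5752885  -20.00085589]
slot in tool [-56.94573399  -0.93419019   4.07124602]
shaft [1.64467070e+00 1.07255746e+02 1.31350406e-14]
bar [ 6.05982699e+00 -4.08515568e+00 -5.00287282e-16]
shaft [-1.23229617e+01  9.08374626e+01  1.11243808e-14]
bar [-1.16682499e+01 -4.12973600e+01 -5.05746798e-15]
```

{"op": "move_arm", "data": {
  "dp": [
    [-2, -15, 0],
    [-3, -30, 0],
    [-4, -40, 0],
    [-4, -45, 0],
    [-4, -45, 0],
    [-4, -45, 0],
    [-4, -45, 0],
    [-4, -45, 0],
    [-4, -45, 0],
    [-3, -40, 0]
  ],
  "rotation": [
    [0, 0, -0.04],
    [0, 0, -0.06],
    [0, 0, -0.08],
    [0, 0, -0.08],
    [0, 0, -0.08],
    [0, 0, -0.08],
    [0, 0, -0.08],
    [0, 0, -0.08],
    [0, 0, -0.08],
    [0, 0, -0.07]
  ],
  "hand": [0.2, 0.2, 0.2, 0.2, 0.2, 0.2, 0.2, 0.2, 0.2, 0.2]
}}

```text
clock: 13.58
eef_pos: [509.2, -193.2, 159.8]
eef_rot: [3.142, 0.0, -0.244]
wrist_force: [0.7, 1.0, -2.6]
finger_gap: 33.7
finger_force: 29.9
```

{"op": "move_arm", "data": {
  "dp": [
    [-3, -30, 0],
    [-2, -15, 0],
    [0, 0, -10],
    [0, 0, -20],
    [0, 0, -20],
    [0, 0, -20],
    [0, 0, -5],
    [0, 0, 0],
    [0, 0, 0],
    [0, 0, 0]
  ],
  "rotation": [
    [0, 0, -0.06],
    [0, 0, 0],
    [0, 0, 0],
    [0, 0, 0],
    [0, 0, 0],
    [0, 0, 0],
    [0, 0, 0],
    [0, 0, 0],
    [0, 0, 0],
    [0, 0, 0]
  ],
  "hand": [0.2, 0.2, 0.2, 0.2, 0.2, 0.2, 0.2, 0.2, 0.2, 0.2]
}}

```text
clock: 14.82
eef_pos: [505.5, -236.1, 85.5]
eef_rot: [3.141, -0.001, -0.299]
wrist_force: [-0.2, -0.0, -3.2]
finger_gap: 34.0
finger_force: 29.9
```

```bash
python3 - <<'E'
from h import *
for i in range(4):
    s=manip.read_state();print(s["eef_pos"].round(1),s["eef_rot"].round(4),s["wrist_force"].round(2))
    c=cam("top" if i%2 else "scene");save(c,f"hold{i}.png")
E
```

```text
[ 505.5 -236.1   85.5] [ 3.1414e+00 -9.0000e-04 -2.9910e-01] [-0.24 -0.05 -3.19]
[ 505.5 -236.1   85.4] [ 3.1415e+00 -8.0000e-04 -2.9920e-01] [ 0.25  0.7  -2.12]
[ 505.4 -236.1   85.3] [ 3.1415e+00 -5.0000e-04 -2.9920e-01] [ 0.12 -0.86 -1.89]
[ 505.4 -236.1   85.2] [ 3.1415e+00 -5.0000e-04 -2.9920e-01] [-0.35 -0.37 -1.67]
```

{"op": "move_arm", "data": {
  "dp": [
    [0, 0, -3],
    [0, 0, -3],
    [0, 0, -3],
    [0, 0, -2],
    [0, 0, -2],
    [0, 0, 0]
  ],
  "rotation": [
    [0, 0, 0],
    [0, 0, 0],
    [0, 0, 0],
    [0, 0, 0],
    [0, 0, 0],
    [0, 0, 0]
  ],
  "hand": [0.2, 0.2, 0.2, 0.2, 0.2, 0.2]
}}

```text
clock: 15.78
eef_pos: [505.2, -236.0, 71.8]
eef_rot: [-3.142, 0.0, -0.299]
wrist_force: [0.5, 0.0, -2.2]
finger_gap: 33.6
finger_force: 29.9
```

{"op": "move_arm", "data": {
  "dp": [
    [0, 0, -2],
    [0, 0, -2],
    [0, 0, 0]
  ],
  "rotation": [
    [0, 0, 0],
    [0, 0, 0],
    [0, 0, 0]
  ],
  "hand": [0.2, 0.2, 0.2]
}}

```text
clock: 16.15
eef_pos: [505.2, -236.0, 67.8]
eef_rot: [-3.142, 0.0, -0.299]
wrist_force: [0.3, -0.1, -1.8]
finger_gap: 34.1
finger_force: 29.9
```

{"op": "move_arm", "data": {
  "dp": [
    [0, 0, -3],
    [0, 0, -4],
    [0, 0, -4],
    [0, 0, -4],
    [0, 0, -2],
    [0, 0, 0]
  ],
  "rotation": [
    [0, 0, 0],
    [0, 0, 0],
    [0, 0, 0],
    [0, 0, 0],
    [0, 0, 0],
    [0, 0, 0]
  ],
  "hand": [0.2, 0.2, 0.2, 0.2, 0.2, 0.2]
}}

```text
clock: 16.9
eef_pos: [505.2, -236.0, 50.8]
eef_rot: [-3.142, 0.0, -0.299]
wrist_force: [0.2, 0.3, -2.1]
finger_gap: 33.8
finger_force: 29.9
```

{"op": "move_arm", "data": {
  "dp": [
    [0, 0, -2],
    [0, 0, -2],
    [0, 0, -2],
    [0, 0, 0]
  ],
  "rotation": [
    [0, 0, 0],
    [0, 0, 0],
    [0, 0, 0],
    [0, 0, 0]
  ],
  "hand": [0.2, 0.2, 0.2, 0.2]
}}

```text
clock: 17.4
eef_pos: [505.2, -236.0, 44.7]
eef_rot: [-3.142, 0.0, -0.299]
wrist_force: [0.6, 0.5, -2.2]
finger_gap: 33.8
finger_force: 29.9
```

{"op": "move_arm", "data": {
  "dp": [
    [0, 0, -2],
    [0, 0, -2],
    [0, 0, -2],
    [0, 0, -2],
    [0, 0, 0]
  ],
  "rotation": [
    [0, 0, 0],
    [0, 0, 0],
    [0, 0, 0],
    [0, 0, 0],
    [0, 0, 0]
  ],
  "hand": [0.2, 0.2, 0.2, 0.2, 0.2]
}}

```text
clock: 18.02
eef_pos: [505.2, -236.0, 36.7]
eef_rot: [-3.142, 0.0, -0.299]
wrist_force: [0.1, -0.1, -2.2]
finger_gap: 33.9
finger_force: 29.9
```

{"op": "move_arm", "data": {
  "dp": [
    [0, 0, -1],
    [0, 0, -1],
    [0, 0, -0.5],
    [0, 0, 0]
  ],
  "rotation": [
    [0, 0, 0],
    [0, 0, 0],
    [0, 0, 0],
    [0, 0, 0]
  ],
  "hand": [0.2, 0.2, 0.2, 0.2]
}}

```text
clock: 18.52
eef_pos: [505.3, -236.0, 34.4]
eef_rot: [-3.142, 0.0, -0.299]
wrist_force: [0.6, 0.9, -3.0]
finger_gap: 34.2
finger_force: 29.9
```

Still no contact, so I continue in half-millimetre steps.

{"op": "move_arm", "data": {
  "dp": [
    [0, 0, -0.5],
    [0, 0, -0.5],
    [0, 0, 0]
  ],
  "rotation": [
    [0, 0, 0],
    [0, 0, 0],
    [0, 0, 0]
  ],
  "hand": [0.2, 0.2, 0.2]
}}

```text
clock: 18.9
eef_pos: [505.3, -236.1, 34.0]
eef_rot: [3.142, -0.0, -0.299]
wrist_force: [-3.6, 1.8, 5.3]
finger_gap: 33.9
finger_force: 29.9
```

{"op": "move_arm", "data": {
  "dp": [
    [0, 0, -0.5],
    [0, 0, -0.5],
    [0, 0, 0]
  ],
  "rotation": [
    [0, 0, 0],
    [0, 0, 0],
    [0, 0, 0]
  ],
  "hand": [0.2, 0.2, 0.2]
}}

```text
clock: 19.27
eef_pos: [505.4, -236.1, 34.0]
eef_rot: [3.141, -0.0, -0.299]
wrist_force: [-8.6, 3.9, 17.5]
finger_gap: 33.6
finger_force: 29.9
```

{"op": "move_arm", "data": {
  "dp": [
    [0, 0, 0.5],
    [0, 0, 0.5],
    [0, 0, 0],
    [0, 0, 0],
    [0, 0, 10],
    [0, 0, 25],
    [0, 0, 30],
    [0, 0, 30],
    [0, 0, 20],
    [0, 0, 0]
  ],
  "rotation": [
    [0, 0, 0],
    [0, 0, 0],
    [0, 0, 0],
    [0, 0, 0],
    [0, 0, 0],
    [0, 0, 0],
    [0, 0, 0],
    [0, 0, 0],
    [0, 0, 0],
    [0, 0, 0]
  ],
  "hand": [0.4, 0.5, 0.6, 0.6, 0.6, 0.6, 0.6, 0.6, 0.6, 0.6]
}}

```text
clock: 20.52
eef_pos: [505.8, -236.4, 150.2]
eef_rot: [3.141, -0.003, -0.299]
wrist_force: [0.5, 0.0, -0.4]
finger_gap: 56.3
finger_force: 0.0
```

```bash
python3 - <<'E'
from h import *
c=cam("wrist");s=manip.read_state();print(s["eef_pos"],s["wrist_force"])
b=cam("scene")["image"][190:330,80:240,::-1]
cv2.imwrite("pics/w8.png",np.hstack([cv2.resize(c["image"][60:420,100:460,::-1],(400,400)),cv2.resize(b,(400,400))]))
E
```

```text
[ 505.35036828 -236.07043457  148.79735723] [-0.31898536  0.01870141 -1.0987477 ]
```

View pics/w8.png

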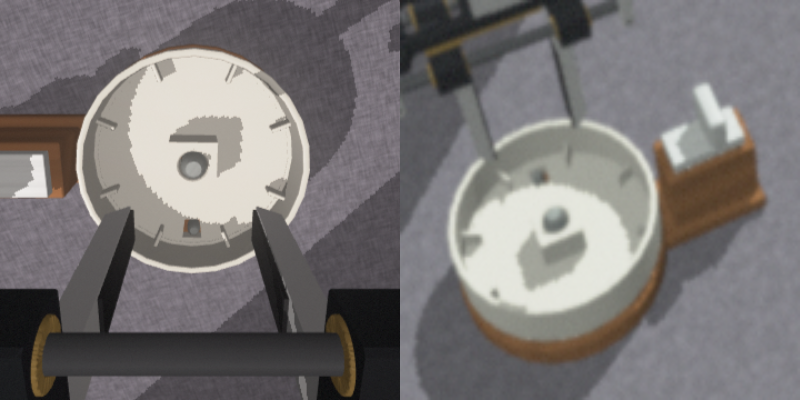

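The palette sits on the seat with the shaft showing through the bore and the pin in the slot, and the latch is still back. Next I shut the latch.

{"op": "move_arm", "data": {
  "dp": [
    [8, 26, 0],
    [8, 26, 0],
    [8, 26, 0],
    [8, 26, -5],
    [6.5, 23, -10],
    [0, 0, -20],
    [0, 0, -20],
    [0, 0, -11],
    [0, 0, 0]
  ],
  "rotation": [
    [0, 0, 0],
    [0, 0, 0],
    [0, 0, 0],
    [0, 0, 0],
    [0, 0, 0],
    [0, 0, 0],
    [0, 0, 0],
    [0, 0, 0],
    [0, 0, 0]
  ],
  "hand": [0.6, 0.6, 0.6, 0.6, 0.6, 0.6, 0.6, 0.6, 0.6],
  "newtons": 8
}}

```text
clock: 21.75
eef_pos: [543.3, -109.0, 81.5]
eef_rot: [3.142, 0.002, -0.299]
wrist_force: [0.1, 0.1, 0.2]
finger_gap: 56.5
finger_force: 0.0
```

{"op": "move_arm", "data": {
  "dp": [
    [0, 0, 0],
    [0, 0, 0],
    [0, 0, 0],
    [0, 0, 0],
    [0, 0, 0],
    [0, 0, 0]
  ],
  "rotation": [
    [0, 0, 0],
    [0, 0, 0],
    [0, 0, 0],
    [0, 0, 0],
    [0, 0, 0],
    [0, 0, 0]
  ],
  "hand": [0.4, 0.2, 0.1, 0, 0, 0],
  "newtons": 8
}}

```text
clock: 22.5
eef_pos: [543.8, -109.0, 82.6]
eef_rot: [-3.142, -0.0, -0.299]
wrist_force: [0.4, 1.3, 1.7]
finger_gap: 14.0
finger_force: 8.0
```

{"op": "move_arm", "data": {
  "dp": [
    [-1.5, -4.8, 0],
    [-1.5, -4.8, 0],
    [-1.5, -4.8, 0],
    [-1.5, -4.8, 0],
    [-0.9, -2.9, 0],
    [0, 0, 0],
    [0, 0, 0]
  ],
  "rotation": [
    [0, 0, 0],
    [0, 0, 0],
    [0, 0, 0],
    [0, 0, 0],
    [0, 0, 0],
    [0, 0, 0],
    [0, 0, 0]
  ],
  "hand": [0, 0, 0, 0, 0, 0, 0]
}}

```text
clock: 23.38
eef_pos: [536.9, -131.6, 82.5]
eef_rot: [3.141, -0.0, -0.299]
wrist_force: [0.5, -2.5, 2.9]
finger_gap: 13.9
finger_force: 8.0
```

{"op": "move_arm", "data": {
  "dp": [
    [-0.6, -1.9, 0],
    [0, 0, 0],
    [0, 0, 0]
  ],
  "rotation": [
    [0, 0, 0],
    [0, 0, 0],
    [0, 0, 0]
  ],
  "hand": [0, 0, 0]
}}

```text
clock: 23.75
eef_pos: [536.4, -133.0, 82.6]
eef_rot: [-3.142, -0.0, -0.299]
wrist_force: [2.8, 1.0, 3.4]
finger_gap: 14.0
finger_force: 8.0
```

{"op": "move_arm", "data": {
  "dp": [
    [-0.3, -1, 0],
    [0, 0, 0],
    [-0.3, -1, 0],
    [0, 0, 0],
    [0, 0, 0]
  ],
  "rotation": [
    [0, 0, 0],
    [0, 0, 0],
    [0, 0, 0],
    [0, 0, 0],
    [0, 0, 0]
  ],
  "hand": [0, 0, 0, 0, 0]
}}

```text
clock: 24.38
eef_pos: [536.3, -133.2, 82.6]
eef_rot: [-3.139, -0.0, -0.299]
wrist_force: [7.7, 14.1, 4.2]
finger_gap: 13.9
finger_force: 8.0
```

{"op": "move_arm", "data": {
  "dp": [
    [0, 0, 0],
    [0, 0, 0],
    [0, 0, 0],
    [0, 0, 20],
    [0, 0, 30],
    [0, 0, 30],
    [0, 0, 30],
    [-10, 0, 30],
    [0, 0, 0],
    [0, 0, 0]
  ],
  "rotation": [
    [0, 0, 0],
    [0, 0, 0],
    [0, 0, 0],
    [0, 0, 0],
    [0, 0, 0],
    [0, 0, 0],
    [0, 0, 0],
    [0, 0, 0],
    [0, 0, 0],
    [0, 0, 0]
  ],
  "hand": [0.3, 0.5, 0.5, 0.5, 0.5, 0.5, 0.5, 0.5, 0.5, 0.5]
}}

```text
clock: 25.62
eef_pos: [525.4, -135.0, 221.4]
eef_rot: [3.142, 0.001, -0.299]
wrist_force: [0.3, 0.0, 0.1]
finger_gap: 47.0
finger_force: 0.0
```

```bash
python3 - <<'E'
from h import *
a0=cv2.imread("pics/top.png").astype(int);a=cam("top")["image"][:,:,::-1].astype(int)
# tongue/bar region vs start, and pot/bottle region and lower palette
d=abs(a-a0).sum(2)
for n,(x0,x1,y0,y1) in {"bar":(343,364,222,247),"pot/bottle":(250,345,130,180),"board":(165,255,186,274)}.items():print(n,d[y0:y1,x0:x1].mean().round(1),(d[y0:y1,x0:x1]>60).mean().round(3))
c=cam("wrist");im=c["image"].astype(int);s=manip.read_state();print(s["eef_pos"],s["wrist_force"])
# brightest-bar columns
u,v=proj(c,[536.5,-133,107]);print(u,v)
row=im[int(v)-2:int(v)+3,int(u)-40:int(u)+60].mean(0).round().astype(int);print(row[::2].tolist())
E
```

```text
bar 165.8 0.737
pot/bottle 13.3 0.0
board 36.5 0.183
[ 525.37504282 -134.95362471  221.08860566] [ 0.86380327 -0.11815932 -0.26322053]
265.5565119796986 190.0389678555289
[[167, 114, 79], [167, 114, 78], [167, 114, 79], [168, 114, 80], [167, 114, 79], [166, 114, 79], [166, 115, 80], [166, 115, 79], [165, 114, 79], [169, 123, 94], [221, 218, 215], [220, 218, 215], [220, 218, 215], [220, 218, 215], [220, 218, 215], [220, 218, 215], [220, 217, 215], [185, 181, 179], [213, 211, 207], [224, 221, 220], [222, 220, 218], [217, 213, 210], [214, 210, 206], [212, 209, 205], [190, 186, 182], [143, 140, 138], [154, 151, 148], [154, 151, 148], [154, 151, 148], [155, 152, 149], [154, 151, 149], [154, 151, 149], [161, 158, 155], [174, 172, 169], [189, 187, 185], [219, 217, 214], [219, 217, 214], [219, 217, 214], [220, 217, 214], [219, 216, 213], [219, 216, 213], [219, 216, 213], [207, 203, 200], [158, 152, 144], [157, 151, 143], [149, 143, 135], [143, 138, 130], [160, 153, 146], [160, 154, 146], [161, 155, 146]]
```

```bash
python3 -c "
from cell import manip
print(manip.sign_off())"
```

```text
the job is handed in; nothing more can be done
None
```

The job is handed in: the latch was slid back, the top palette lowered over the shaft and pin until it met the seat, and the latch slid home over its rim, with the lower palette, water pot and ink bottle undisturbed in the images; `sign_off()` gave no verdict.

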